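# Close up the loaded tin shaker

## Robot

A 6-joint arm with a two-finger parallel gripper is mounted at the origin on the work surface. World frame = base frame: x ahead of the robot, y to its left, z up, the work surface at z = 0. Lengths are in mm, angles in rad, forces in N, time in s.
With the tool pointing down it reaches from about 350 to 975 mm from the base axis. Payload 7.1 kg.
Tool frame: the origin (TCP) lies at the centre of the arm's flange, where the gripper is bolted on; the fingertips stand 182 mm ahead of it and the grasp point (between the pads) lies 163 mm ahead of it; z points along the fingers, y is the line along which they close (so a half turn about z gives the same grasp; the last joint's range is limited). The gripper opens to 88 mm and grips with 3 to 60 N. Pads are 20 mm wide; open, the fingers measure 115 mm over their backs; the gripper's body (75 mm by 178 mm) begins 61 mm behind the grasp point.
Start: joints at [1.15, 0.423, 1.63, -0, 1.089, -0.019], TCP at [244.39, 575.221, 404.675] pointing down, gripper open.
Joint ranges: [-3, 3], [-0.9, 2.11], [0.09, 2.58], [-1.31, 4.45], [0.11, 2.69], [-2.54, 2.54]. Speed limits (rad/s): [2.39, 2.39, 3.01, 3.14, 3.14, 3.14].

## Interface

Orientations are given as a rotation vector (axis times angle).
In Python, from workcell import readout, get_image, ctrl gives the robot as it stands.
- The arm moves only by the tool step_arm, never from a script. Its argument "targets" is a list that holds one entry, the list of rows, each a list of 7 numbers: the shift along the world's x, y, z as a fraction of full scale, then the turn, a rotation vector about the world's x, y, z as a fraction of full scale, then the opening, from 0 (shut) to 1 (fully open). In form: [[[dx, dy, dz, wx, wy, wz, claw], ...]]. A call has exactly 5 rows; each row shifts and turns the commanded pose from where the row before left it; what a row does not reach is not made up. Full scale, the value 1, is 0.05 m for a shift and 4 degrees for a turn. A row lasts 1/8 s, in which the tool goes at most 62.5 mm and 10.7 degrees, less where a joint would pass 70% of its speed; a pose out of reach is approached as far as the arm can. A call with a number of a shift or a turn outside -1 to 1 is refused whole. A call with a gripper value outside its range is refused whole. The fingers move at their own pace and stop on an object; the grip force is fixed at half the most. Time passes only in rows, so rows that do not move let the fingers close, or fill a call up. It gives the time, the measured TCP pose, the force, the opening and the grip force at its end, in the units of the state.
- readout.get_obs(): the state, without advancing time (a new reading comes with each control period).
- get_image(name): name is "side" or "top" or "wrist"; returns a dict with "pixels" (384x512x3 uint8, red, green, blue), "intrinsics" (3x3 intrinsics, pixels), "extrinsics" (4x4, takes a point from world to camera coordinates). Camera axes: x right, y down, z forward; pixel columns grow to the right and rows downward; lengths in mm; the calibration is good to about 2 mm. A picture is of the moment at which its call begins. There is no depth.
- ctrl.close_job(): hands the job in; it is judged then, once.
The state is a dict: "t": time; "qpos": joint angles; "qvel": joint speeds; "joint_torque": joint torques, N m; "ee_pos": TCP position; "orientation": TCP orientation; "ft_force": force on the tool from outside, world axes, zero at the start; "moment": the same for the moment, N m; "width": finger opening in mm; "grasp_force": force on a finger pad.
Only numpy, scipy, OpenCV 4.12 (cv2) and the standard library are available. Lean on these libraries where they do the work, as an engineer would, in place of code of your own. Each camera call takes 0.05 s, during which the arm holds its last target. There are 200 camera calls.

## Task

A tin of paint has been loaded in the bench shaker: close it up. First press the tin's cocked lid fully home without denting it, then push the cradle with the tin all the way in until it stops, and last bring the hold-down arm over and down until the rubber foot bears firmly on the lid (about 12 N) without crushing it, and leave it so. Leave the other things on the bench where they are.

Things in the scene. Friction and masses are not known exactly. Their poses are not given: they have to be found in the camera images.
- shaker: the tin shaker, screwed to the bench, grey base 420 x 190 mm with a motor housing at its far end. Origin on the bench; its x axis is the way the cradle slides in, z up, so y is to the left. Base top at height 30 mm. The tin's axis is at x = +30 mm, y = 0 of this frame when the cradle is home. All else of the machine lies symmetric about y = 0.
- cradle (a joint): how far the cradle is out (m): 0 = home against its stop, up to 0.125. It slides along the shaker's x axis, with about 4 N of friction, and stays where it is left.
- push_plate (a point): centre of the outer (robot-side) face of the aluminium plate at the cradle's front end, 7 mm thick at most, 130 mm wide, standing from height 36 to 96 mm; the point is at height 78 mm. Pushing this face along the shaker's +x shuts the cradle. Between plate and tin are about 30 mm.
- lid (a joint): how far the tin's lid is cocked (rad): 0 = fully home, flat on the tin; one side stands up, the opposite edge is the pivot. It yields stiffly: about 11 N pressed on the high edge moves it down, and when home it stops dead. At the lid's centre twice the force would be needed.
- lid_high (a point): middle of the lid's top face at its highest edge (38 mm from the lid's middle), just inside the 16 mm tab that sticks out there beyond the rim. The lid is a steel disc 76 mm across; its top is 134 mm above the bench when home. The high side can face any way.
- lid_mid (a point): middle of the lid's top face.
- tin: the half-litre steel tin with its lid, 84 mm across, 85 mm tall without the lid, standing in the cradle; origin under its centre, 43 mm above the bench; its x axis points away from the lid's high side.
- holddown (a joint): angle of the hold-down arm (rad): 0 = level, greater = raised. The hinge rubs: the arm stays where left, also with the foot pressed on. The foot meets the lid between -0.05 and 0.18, not known beforehand. The push is felt only while the arm moves; once it stands, the hinge's friction carries the load and the hand feels almost nothing.
- pivot (a point): the arm's hinge axis, parallel to the shaker's y axis, at shaker x = +120 mm, height 168 mm.
- grip_bar (a point): middle of the arm's cross grip: a round steel bar 16 mm thick and 110 mm long, parallel to the shaker's y axis, 170 mm from the hinge. The arm itself, 14 mm wide and 12 mm thick, joins its middle from the hinge's side. Moving the free arm takes 7 to 9 N here (a knock of a few N more at first touch); once the foot bears, a slow push straight down of 11 N means 6 N under the foot, 14 N: 12 N, 18 N: 20 N.
- boss: the round boss in the hold-down arm, 22 mm across, fixed to the arm 90 mm from the hinge, with the screw spindle and rubber foot that it carries; origin on the arm's centre line. The foot is a black rubber ball 28 mm across; its lowest point is 33 to 45 mm under the origin (across the arm): how far the spindle is screwed out differs each time, is not told, and must be felt. The foot yields about 1 mm per 6 N.
- stick_cup: mixing cup holding three steel stir sticks; a bystander beside the shaker, origin under its centre
- cup_stack: stack of three mixing cups; a bystander beside the shaker, origin under its centre
- small_can: small closed steel can, 60 mm across, 70 tall; a bystander beside the shaker, origin under its centre
- thinner: plastic bottle, 60 mm across, 160 tall; a bystander beside the shaker, origin under its centre
- hardener: small jar, 56 mm across, 80 tall; a bystander beside the shaker, origin under its centre
- opener: screwdriver used for opening tins, 170 mm, lying; a bystander beside the shaker, origin under its centre

How it is judged:
By the outcome, as a careful person would: the job done as asked, in the order asked, and still so for the second after the job is handed in, with the robot touching nothing.
It also fails if it takes over 54 s, if anything falls off the work surface, if the arm or the gripper's body presses on something with over 40 N, if the wrist force passes 120 N, or if a joint passes its speed limit or range.

## Working session

There is one attempt and no reset: what is moved stays moved. The work goes in short steps, Python scripts to look and compute and a tool call to move; the robot and the scene stay as the last step left them, time stands still between calls to the robot, and variables do not carry over. Pictures are saved under pics/ and viewed, at most 10 in all, crops included, and the job is handed in when it is done.

Besides the shell and the picture viewer there is one more tool, called after "Emit:" as a command line: name --argument value ..., lists and objects as JSON in quotes. step_arm: Moves the arm, as the interface text tells. Shift numbers are shares of 0.05 m and turn numbers shares of 4 degrees, none past 1 either way. Its arguments: {"type":"object","properties":{"targets":{"type":"array"}},"required":["targets"]}

```bash
mkdir -p pics
cat > h.py <<'E'
import numpy as np, cv2
from workcell import readout, get_image, ctrl
def snap(n,f):
    d=get_image(n); cv2.imwrite('pics/'+f+'.png',cv2.cvtColor(d['pixels'],cv2.COLOR_RGB2BGR))
    np.savez('pics/'+f+'.npz',K=d['intrinsics'],E=d['extrinsics']); return d
def ray(f,u,v):
    z=np.load('pics/'+f+'.npz');K,E=z['K'],z['E']
    R,t=E[:3,:3],E[:3,3]; d=R.T@np.linalg.solve(K,[u,v,1.]); return -R.T@t,d/np.linalg.norm(d)
def onz(f,u,v,h):
    c,d=ray(f,u,v); return c+d*(h-c[2])/d[2]
def two(f1,p1,f2,p2):
    c1,d1=ray(f1,*p1);c2,d2=ray(f2,*p2)
    s=np.linalg.lstsq(np.c_[d1,-d2],c2-c1,rcond=None)[0]
    a,b=c1+s[0]*d1,c2+s[1]*d2; return (a+b)/2,np.linalg.norm(a-b)
def proj(f,P):
    z=np.load('pics/'+f+'.npz');q=z['K']@(z['E'][:3,:3]@np.array(P,float)+z['E'][:3,3]);return q[:2]/q[2]
E
python3 - <<'E'
from h import *
for n in ['side','top']: snap(n,n+'0')
a=cv2.imread('pics/side0.png');b=cv2.imread('pics/top0.png')
cv2.imwrite('pics/s.png',cv2.resize(a,(800,600)));cv2.imwrite('pics/t.png',cv2.resize(b,(800,600)))
for n in ['side0','top0']: print(ray(n,256,192))
o=readout.get_obs();print(o['t'],o['ee_pos'],o['orientation'],o['ft_force'])
E
```

```text
(array([ 392.23452754, -744.05864528,  683.21526553]), array([ 0.19467402,  0.80960673, -0.55374991]))
(array([ 404.92204775,   44.93920953, 1093.41660497]), array([ 0.20853009, -0.01117447, -0.97795211]))
0.1 [244.28201415 575.00645846 403.98391232] [-6.26840231e-01 -3.07811197e+00  2.08549047e-03] [-0.28528806 -0.69250264 -0.42034585]
```

View pics/s.png

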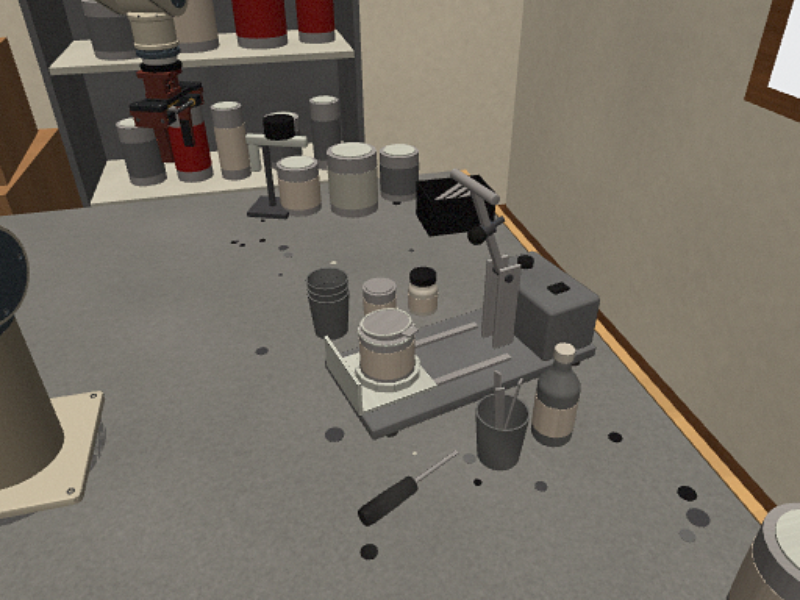

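View pics/t.png

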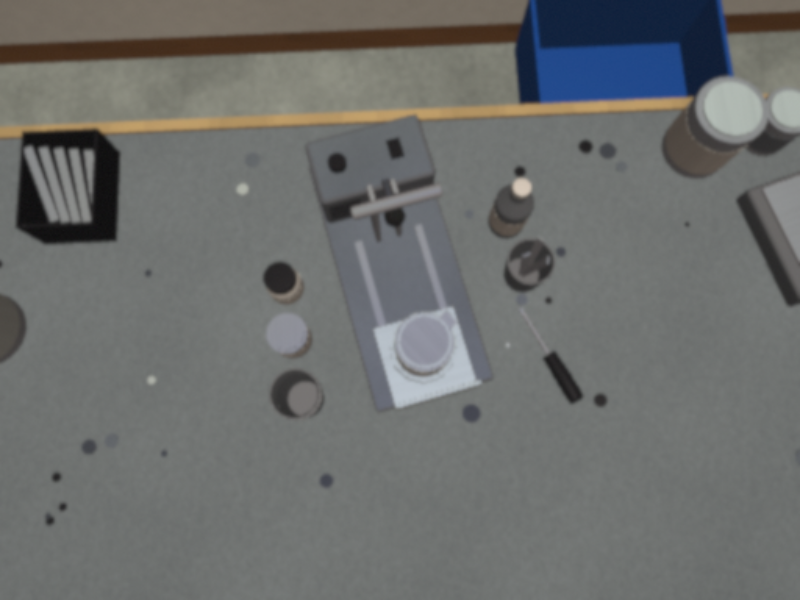

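The side view shows the tin on the pulled-out cradle, lid at about (387,322) with the tab at (410,333), and the hold-down raised with its grip bar at (473,186). The top view shows lid centre (424,342), tab (449,318), base front corners (378,408) and (492,378), and bar ends (352,211) and (440,190).

Run:
```python
from h import *
k=512/800
T=lambda u,v,h:onz('top0',u*k,v*k,h)
for n,p in dict(fl=(378,409),fr=(492,379),l2=(332,225),r2=(440,200)).items(): print(n,T(*p,30).round(1))
for n,p in dict(rl1=(358,243),rl2=(379,322),rr1=(418,227),rr2=(443,305)).items(): print(n,T(*p,34).round(1))
tt=lambda a,b:two('top0',(a[0]*k,a[1]*k),'side0',(b[0]*k,b[1]*k))
print('lid',T(424,342,137),tt((424,342),(387,322)));print('tab',tt((449,318),(410,333)))
print('barL',tt((352,211),(452,174)),'barR',tt((440,190),(497,198)))
print('plate ends top z96', T(400,405,96),T(480,382,96))
for n in('top0','side0'):
  im=cv2.imread(f'pics/{n}.png')
a=cv2.imread('pics/top0.png')[190:270,230:325];b=cv2.imread('pics/side0.png')[190:270,200:295]
cv2.imwrite('pics/c.png',np.hstack([cv2.resize(x,(395,333),interpolation=cv2.INTER_CUBIC) for x in(a,b)]))
```

```text
fl [462.1  74.8  30. ]
fr [ 499.6 -103.8   30. ]
l2 [761.6 137.4  30. ]
r2 [796.1 -40.8  30. ]
rl1 [727.9  96.   34. ]
rl2 [597.   67.5  34. ]
rr1 [750.2  -2.1  34. ]
rr2 [619.5 -34.7  34. ]
lid [546.69478584   3.0744801  137.        ] (array([549.13629872,   2.79150121, 136.11059379]), np.float64(4.592346579371265))
tab (array([578.32291273, -34.16039948, 137.61634929]), np.float64(1.9099579394841026))
barL (array([676.1444719 ,  88.01704759, 325.334617  ]), np.float64(4.939967219985375)) barR (array([701.01514371, -17.98712724, 328.63275064]), np.float64(4.4066993031134425))
plate ends top z96 [462.70355079  40.96710635  96.        ] [490.25657508 -76.83516961  96.        ]
```

View pics/c.png

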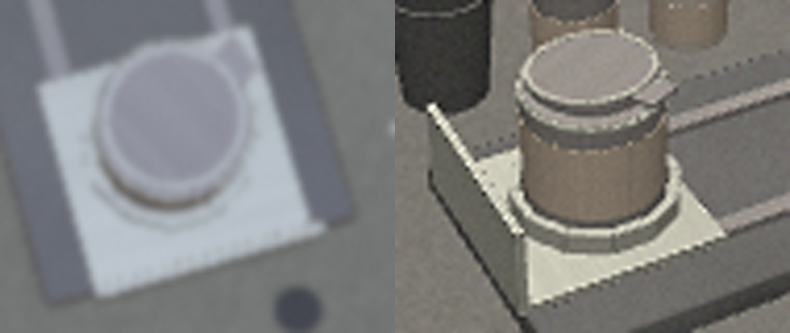

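Emit:
step_arm --targets '[[[0.3,-0.77,0.04,0,0,0.58,0],[0.3,-0.77,0.04,0,0,0.58,0],[0.3,-0.77,0.04,0,0,0.58,0],[0.3,-0.77,0.04,0,0,0.58,0],[0.3,-0.77,0.04,0,0,0.58,0]]]'

```text
t: 0.72
ee_pos: [319.6, 381.4, 414.5]
orientation: [-0.31, -3.126, 0.001]
ft_force: [0.6, 0.7, 0.2]
width: 41.1
grasp_force: 0.0
```

Emit:
step_arm --targets '[[[0.3,-0.77,0.04,0,0,0.58,0],[0.3,-0.77,0.04,0,0,0.58,0],[0.3,-0.77,0.04,0,0,0.58,0],[0.3,-0.77,0.04,0,0,0.58,0],[0.3,-0.77,0.04,0,0,0.58,0]]]'

```text
t: 1.35
ee_pos: [394.6, 188.9, 424.6]
orientation: [0.007, -3.141, 0.0]
ft_force: [1.0, 0.7, -0.2]
width: 0.4
grasp_force: 0.0
```

Emit:
step_arm --targets '[[[0.3,-0.77,0.04,0,0,0.58,0],[0.3,-0.77,0.04,0,0,0.58,0],[0.3,-0.77,0.04,0,0,0.58,0],[0.3,-0.77,0.04,0,0,0.58,0],[0,0,0,0,0,0,0]]]'

```text
t: 1.98
ee_pos: [455.0, 34.3, 432.6]
orientation: [-0.254, 3.131, -0.0]
ft_force: [0.8, -0.0, -0.7]
width: 0.4
grasp_force: 0.0
```

Run:
```python
from h import *
o=readout.get_obs();print(o['t'],o['ee_pos'],o['orientation'],o['ft_force'],o['qpos'])
from scipy.spatial.transform import Rotation as R
print(R.from_rotvec(o['orientation']).as_matrix().round(3))
snap('wrist','w1');a=cv2.imread('pics/w1.png');cv2.imwrite('pics/w.png',cv2.resize(a,(800,600)))
print(ray('w1',256,192))
```

```text
1.975 [455.0081169   34.31652363 432.63446748] [-2.53838515e-01  3.13120857e+00 -4.15892235e-04] [ 0.7721922  -0.04555515 -0.71922855] [ 4.92678676e-02  1.34336794e-01  1.96158410e+00 -3.01784058e-04
  1.04555155e+00 -1.68315790e+00]
[[-0.987 -0.161  0.   ]
 [-0.161  0.987 -0.   ]
 [-0.    -0.    -1.   ]]
(array([379.65231126,  22.05585341, 413.12349024]), array([ 0.28630918,  0.03395151, -0.95753556]))
```

View pics/w.png

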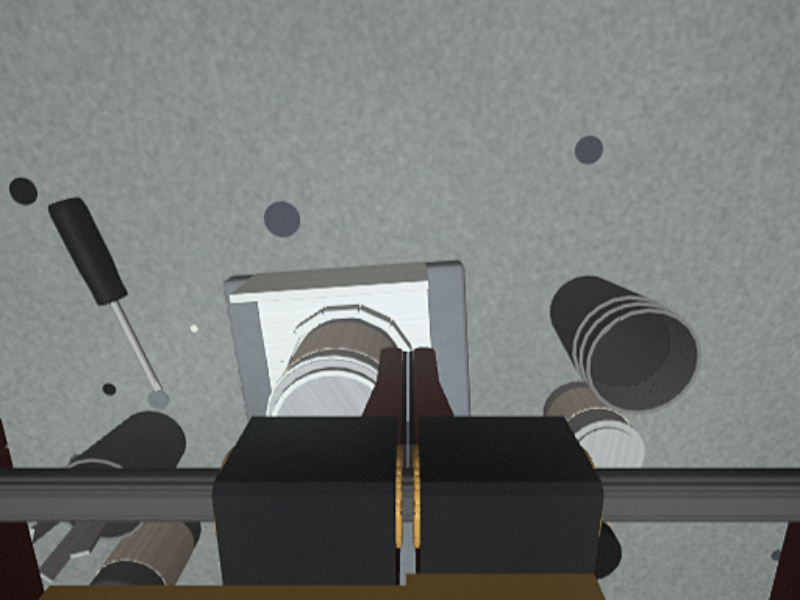

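The wrist view shows the plate's outer top edge from (230,292) to (428,280) and the base's front edge from (228,278) to (463,262). The fingers hide the lid, so I'll shift aside.

Emit:
step_arm --targets '[[[0.4,0.4,0,0,0,0.15,0],[0.4,0.4,0,0,0,0.15,0],[0.4,0.4,0,0,0,0.15,0],[0.3,0.3,0,0,0,0.15,0],[0,0,0,0,0,0.15,0]]]'

```text
t: 2.65
ee_pos: [529.6, 112.5, 432.3]
orientation: [0.345, -3.122, -0.0]
ft_force: [0.4, 0.3, 0.1]
width: 0.2
grasp_force: 0.0
```

Run:
```python
from h import *
k=512/800
for h,ps in ((96,[(230,292),(428,280)]),(30,[(228,278),(463,262)])):
  q=[onz('w1',u*k,v*k,h) for u,v in ps]; d=q[0]-q[1]; print(np.round(q,1),np.linalg.norm(d),np.degrees(np.arctan2(d[0],-d[1])))
snap('wrist','w2');a=cv2.imread('pics/w2.png');cv2.imwrite('pics/ww.png',cv2.resize(a,(800,600)))
print(readout.get_obs()['ee_pos'])
```

```text
[[486.9 -76.2  96. ]
 [458.3  49.   96. ]] 128.44310484269928 12.875811474464847
[[498.2 -99.   30. ]
 [456.2  78.7  30. ]] 182.5511390426755 13.28388631392153
[529.03764729 111.83376166 432.25798109]
```

View pics/ww.png

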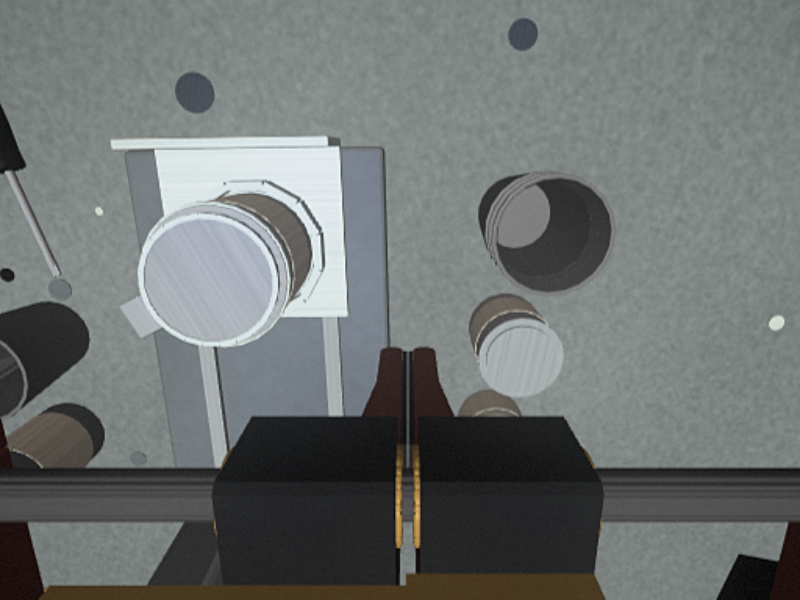

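The lid ring is centred near (210,279), its left edge at (138,278). The tab is at (135,317), and the plate's edge runs from (112,143) to (328,138).

Run:
```python
from h import *
k=512/800
f=lambda u,v,h:onz('w2',u*k,v*k,h).round(1)
print('lid',f(210,279,138),two('w2',(210*k,279*k),'top0',(424*k,342*k)),'edges',f(139,278,138),f(281,280,138),f(208,213,138),f(211,346,138))
print('tab end',f(132,320,140),'tab mid',f(140,316,140),'tab two',two('w2',(140*k,317*k),'top0',(449*k,318*k)))
print('plate',f(111,141,96),f(328,137,96))
for r in [(150,470),(128,152)]: pass
print('rails',f(200,347,34),f(222,462,34),f(323,318,34),f(332,414,34)); print('base',f(126,152,30),f(175,467,30),f(384,147,30),f(389,340,30))
```

```text
lid [547.6   4.5 138. ] (array([547.51049265,   3.48151568, 136.19137385]), np.float64(1.6408355766939675)) edges [555.7 -34.1 138. ] [539.5  43.2 138. ] [511.3  -0.7 138. ] [587.5   9.6 138. ]
tab end [580.5 -35.2 140. ] tab mid [577.1 -31.  140. ] tab two (array([580.51007481, -34.41867708, 132.94490183]), np.float64(0.887981680933809))
plate [489.9 -76.6  96. ] [459.3  49.1  96. ]
rails [640.4 -31.5  34. ] [742.   -1.7  34. ] [594.8  60.1  34. ] [676.3  82.   34. ]
base [ 502.4 -101.5   30. ] [758.9 -42.   30. ] [458.2  80.1  30. ] [603.1 114.8  30. ]
```

Emit:
step_arm --targets '[[[0.2,-0.67,-0.2,0,0,0.02,0],[0.2,-0.67,-0.5,0,0,0.02,0],[0.2,-0.67,-0.5,0,0,0.02,0],[0.19,-0.66,-0.5,0,0,0.02,0],[0,0,-0.2,0,0,0.02,0]]]'

```text
t: 3.32
ee_pos: [568.0, -24.4, 336.3]
orientation: [0.346, -3.12, -0.0]
ft_force: [-0.2, -0.0, 1.0]
width: 0.5
grasp_force: 0.0
```

Emit:
step_arm --targets '[[[0,0,-0.02,0,0,0,0],[0,0,-0.02,0,0,0,0],[0,0,-0.02,0,0,0,0],[0,0,-0.02,0,0,0,0],[0,0,-0.02,0,0,0,0]]]'

```text
t: 3.95
ee_pos: [568.9, -22.0, 332.9]
orientation: [-0.352, 3.121, -0.0]
ft_force: [-0.4, -0.8, 0.2]
width: 0.4
grasp_force: 0.0
```

Emit:
step_arm --targets '[[[0,0,-0.02,0,0,0,0],[0,0,-0.02,0,0,0,0],[0,0,-0.02,0,0,0,0],[0,0,-0.02,0,0,0,0],[0,0,-0.02,0,0,0,0]]]'

```text
t: 4.58
ee_pos: [568.9, -22.3, 327.6]
orientation: [0.352, -3.122, 0.0]
ft_force: [0.4, 0.3, -0.1]
width: 0.4
grasp_force: 0.0
```

Emit:
step_arm --targets '[[[0,0,-0.02,0,0,0,0],[0,0,-0.02,0,0,0,0],[0,0,-0.02,0,0,0,0],[0,0,-0.02,0,0,0,0],[0,0,-0.02,0,0,0,0]]]'

```text
t: 5.2
ee_pos: [569.0, -22.3, 322.8]
orientation: [-0.352, 3.122, -0.0]
ft_force: [-1.7, 0.7, 5.8]
width: 0.5
grasp_force: 3.3
```

Emit:
step_arm --targets '[[[0,0,-0.014,0,0,0,0],[0,0,-0.014,0,0,0,0],[0,0,-0.014,0,0,0,0],[0,0,-0.014,0,0,0,0],[0,0,-0.014,0,0,0,0]]]'

```text
t: 5.82
ee_pos: [569.1, -22.4, 320.4]
orientation: [-0.352, 3.121, -0.001]
ft_force: [-3.3, -0.5, 11.1]
width: 0.4
grasp_force: 5.4
```

Emit:
step_arm --targets '[[[0,0,-0.008,0,0,0,0],[0,0,-0.008,0,0,0,0],[0,0,-0.008,0,0,0,0],[0,0,-0.008,0,0,0,0],[0,0,-0.008,0,0,0,0]]]'

```text
t: 6.45
ee_pos: [569.2, -22.5, 318.5]
orientation: [-0.352, 3.12, -0.001]
ft_force: [-3.5, -2.3, 12.6]
width: 0.1
grasp_force: 5.5
```

Emit:
step_arm --targets '[[[0,0,-0.006,0,0,0,0],[0,0,-0.006,0,0,0,0],[0,0,-0.006,0,0,0,0],[0,0,-0.006,0,0,0,0],[0,0,-0.006,0,0,0,0]]]'

```text
t: 7.08
ee_pos: [569.3, -22.6, 317.1]
orientation: [-0.352, 3.12, -0.002]
ft_force: [-2.0, -1.8, 11.3]
width: 0.5
grasp_force: 5.6
```

Emit:
step_arm --targets '[[[0,0,-0.005,0,0,0,0],[0,0,-0.005,0,0,0,0],[0,0,-0.005,0,0,0,0],[0,0,-0.005,0,0,0,0],[0,0,-0.005,0,0,0,0]]]'

```text
t: 7.7
ee_pos: [569.3, -22.7, 316.1]
orientation: [-0.352, 3.12, -0.002]
ft_force: [-2.9, -2.6, 14.1]
width: 0.4
grasp_force: 7.2
```

Emit:
step_arm --targets '[[[0,0,-0.004,0,0,0,0],[0,0,-0.004,0,0,0,0],[0,0,-0.004,0,0,0,0],[0,0,-0.003,0,0,0,0],[0,0,-0.003,0,0,0,0]]]'

```text
t: 8.32
ee_pos: [569.7, -22.6, 315.9]
orientation: [-0.352, 3.119, -0.002]
ft_force: [-3.6, -1.3, 19.0]
width: 0.4
grasp_force: 9.2
```

Force is climbing with no further travel at 315.9 (tip height about 134), so the lid is home. Next I retreat and go in front of the plate.

Emit:
step_arm --targets '[[[0,0,0.3,0,0,0,0],[-0.2,0,0.3,0,0,0.05,0],[-0.9,0.04,0,0,0,0.05,0],[-0.9,0.04,0,0,0,0,0],[-0.4,0,0,0,0,0,0]]]'

```text
t: 8.95
ee_pos: [445.9, -18.1, 343.7]
orientation: [0.363, -3.119, -0.001]
ft_force: [0.7, 0.1, 0.0]
width: 0.5
grasp_force: 0.0
```

Emit:
step_arm --targets '[[[0,0,-0.1,0,0,0,0],[0,0,-0.5,0,0,0,0],[0,0,-0.6,0,0,0,0],[0,0,-0.6,0,0,0,0],[0,0,0,0,0,0,0]]]'

```text
t: 9.57
ee_pos: [449.0, -18.3, 251.9]
orientation: [0.362, -3.117, -0.001]
ft_force: [-0.2, -0.1, -0.1]
width: 0.5
grasp_force: 0.0
```

Run:
```python
from h import *
o=readout.get_obs();print(o['ee_pos'],o['ft_force'],2*np.degrees(np.arctan2(o['orientation'][0],-o['orientation'][1])))
snap('wrist','w3');snap('side','s3')
b=cv2.imread('pics/w3.png');a=cv2.imread('pics/s3.png')[150:300,190:390]
cv2.imwrite('pics/v3.png',np.hstack([cv2.resize(b,(400,300)),cv2.resize(a,(400,300))]))
```

```text
[448.97547578 -18.25712364 251.93671937] [-0.223416   -0.08200962 -0.11705021] 13.261512677772533
```

View pics/v3.png

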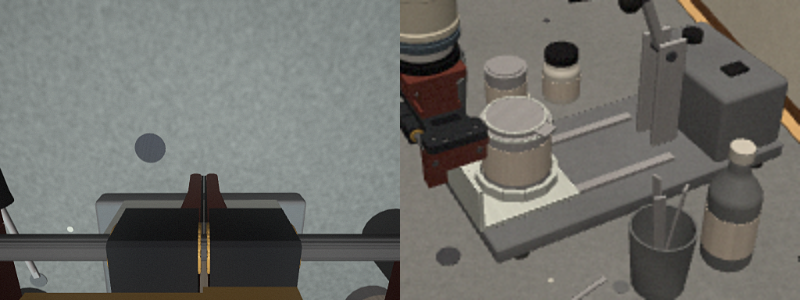

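Emit:
step_arm --targets '[[[0.14,0.03,0,0,0,0,0],[0.2,0.046,0,0,0,0,0],[0.234,0.054,0,0,0,0,0],[0.234,0.054,0,0,0,0,0],[0.234,0.054,0,0,0,0,0]]]'

```text
t: 10.3
ee_pos: [501.1, -6.2, 254.1]
orientation: [0.363, -3.119, -0.0]
ft_force: [-5.8, -1.3, 4.1]
width: 0.3
grasp_force: 2.7
```

Emit:
step_arm --targets '[[[0.234,0.054,0,0,0,0,0],[0.234,0.054,0,0,0,0,0],[0.234,0.054,0,0,0,0,0],[0.234,0.054,0,0,0,0,0],[0.2,0.046,0,0,0,0,0]]]'

```text
t: 10.92
ee_pos: [557.8, 7.2, 254.0]
orientation: [0.363, -3.118, -0.001]
ft_force: [-5.5, 1.7, 4.2]
width: 0.8
grasp_force: 2.6
```

Emit:
step_arm --targets '[[[0.08,0.018,0,0,0,0,0],[0.08,0.018,0,0,0,0,0],[0.08,0.018,0,0,0,0,0],[0.06,0.014,0,0,0,0,0],[0.04,0.009,0,0,0,0,0]]]'

```text
t: 11.55
ee_pos: [573.2, 10.2, 253.3]
orientation: [0.362, -3.114, 0.0]
ft_force: [-17.5, -3.5, 13.8]
width: 0.3
grasp_force: 8.5
```

Emit:
step_arm --targets '[[[0.01,0.002,0,0,0,0,0],[0.01,0.002,0,0,0,0,0],[0.01,0.002,0,0,0,0,0],[0,0,0,0,0,0,0],[0,0,0,0,0,0,0]]]'

```text
t: 12.18
ee_pos: [573.6, 10.3, 253.3]
orientation: [0.362, -3.112, -0.0]
ft_force: [-18.5, -4.1, 14.2]
width: 0.2
grasp_force: 9.0
```

Stopped, with 18 N and hardly any motion. I'll back off, rise and look.

Emit:
step_arm --targets '[[[-0.4,-0.09,0,0,0,0,0],[-0.9,-0.2,0.3,0,0,0,0],[-0.6,-0.13,0.9,0,0,0,0],[0,0,0.9,0,0,0,0],[0,0,0.9,0,0,0,0]]]'

```text
t: 12.8
ee_pos: [481.7, -10.4, 405.6]
orientation: [-0.362, 3.117, -0.001]
ft_force: [-0.0, 1.3, 0.2]
width: 0.2
grasp_force: 0.0
```

Run:
```python
from h import *
o=readout.get_obs();print(o['t'],o['ee_pos'],o['ft_force'])
snap('top','t4');snap('side','s4')
a=cv2.imread('pics/s4.png')[90:250,215:395];b=cv2.imread('pics/t4.png')[60:270,180:340]
cv2.imwrite('pics/v4.png',np.hstack([cv2.resize(b,(400,525)),cv2.resize(a,(400,525*1))]))
```

```text
12.8 [481.73036929 -10.40165537 405.59843442] [-0.02277589  1.29883278  0.21020537]
```

View pics/v4.png

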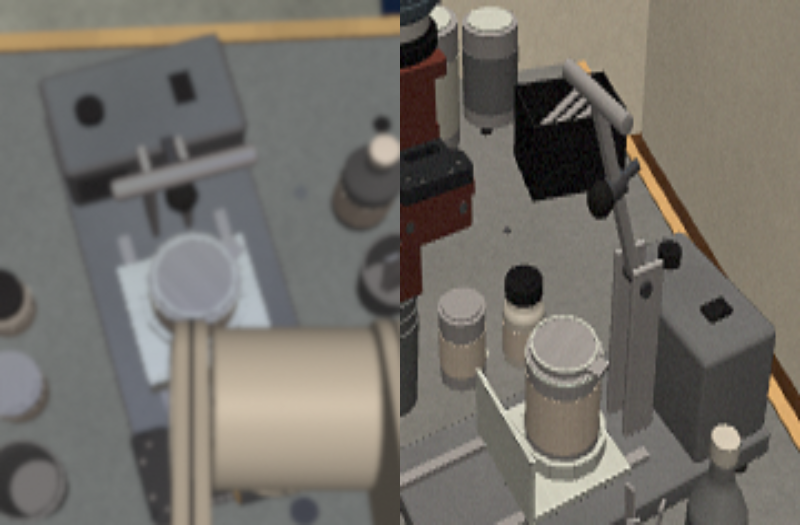

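Run:
```python
from h import *
print('lid',onz('t4',257.2,171.2,134), two('t4',(257.2,171.2),'s4',(215+166/2.222,90+343/3.28)))
L=two('t4',(226.3,134.8),'s4',(291.5,110.9));R=two('t4',(281.5,122),'s4',(314.5,127));F=two('t4',(252.8,138),'s4',(305,150.4))
print(L,R,'foot',F); a=np.array([.974,.225]);b=np.array([-.225,.974])
for n,p in (('L',L[0]),('R',R[0]),('F',F[0])): print(n,'s',a@p[:2],'lat',b@p[:2],p[2])
l=onz('t4',257.2,171.2,134);print('lid s',a@l[:2],b@l[:2])
```

```text
lid [657.46367606  28.95779658 134.        ] (array([660.42642311,  28.53516852, 132.52452569]), np.float64(5.039063596770056))
(array([678.50560298,  85.71444734, 326.34562956]), np.float64(0.4498899798176547)) (array([696.61107267, -16.93679055, 329.26196659]), np.float64(2.065497500134016)) foot (array([698.28745968,  36.33360101, 245.96198421]), np.float64(0.4878649934867658))
L s 680.1502079598664 lat -69.17788895777387 326.3456295628071
R s 674.688406909395 lat -173.23392534934206 329.26196659227753
F s 688.3070459606089 lat -121.72575104108648 245.9619842055044
lid s 646.8851247111243 -119.72443324586393
```

The top view shows the tin moved to s≈647, 90 mm short of the pivot as expected, so the cradle is home. The bar centre is near s 678, z 328 (about 70°), and nothing else has moved. Next I hook behind the bar, left of the arm.

Emit:
step_arm --targets '[[[0.6,0.22,0.9,0,0,0,0],[0.7,0.26,0.9,0,0,0,0],[0.8,0.3,0.8,0,0,0,0],[0.8,0.3,0,0,0,0,0],[0.8,0.3,0,0,0,0,0]]]'

```text
t: 13.52
ee_pos: [668.1, 59.3, 533.6]
orientation: [-0.362, 3.118, -0.001]
ft_force: [0.3, 0.1, -0.2]
width: 0.4
grasp_force: 0.0
```

Emit:
step_arm --targets '[[[0.8,0.3,0,0,0,-0.06,0],[0.02,0,0,0,0,0,0],[0,0,0,0,0,0,0],[0,0,-0.3,0,0,0,0],[0,0,-0.2,0,0,0,0]]]'

```text
t: 14.15
ee_pos: [706.5, 73.5, 507.4]
orientation: [0.355, -3.12, 0.0]
ft_force: [0.4, -0.3, -0.8]
width: 0.7
grasp_force: 0.0
```

Emit:
step_arm --targets '[[[0,0,-0.2,0,0,0,0],[0,0,-0.14,0,0,0,0],[-0.12,-0.028,0,0,0,0,0],[-0.12,-0.028,0,0,0,0,0],[-0.12,-0.028,0,0,0,0,0]]]'

```text
t: 14.78
ee_pos: [690.3, 70.0, 491.4]
orientation: [-0.356, 3.115, 0.001]
ft_force: [12.2, 2.5, -9.0]
width: 0.1
grasp_force: 6.4
```

Emit:
step_arm --targets '[[[-0.16,-0.036,-0.06,0,0,0,0],[-0.16,-0.036,-0.06,0,0,0,0],[-0.16,-0.036,-0.06,0,0,0,0],[-0.16,-0.036,-0.08,0,0,0,0],[-0.16,-0.036,-0.08,0,0,0,0]]]'

```text
t: 15.4
ee_pos: [651.6, 61.3, 474.1]
orientation: [-0.355, 3.11, 0.001]
ft_force: [25.7, 5.0, -20.0]
width: 0.7
grasp_force: 12.6
```

Emit:
step_arm --targets '[[[-0.06,-0.014,-0.2,0,0,0,0],[-0.09,-0.021,-0.12,0,0,0,0],[-0.1,-0.022,-0.12,0,0,0,0],[-0.1,-0.022,-0.14,0,0,0,0],[-0.1,-0.022,-0.14,0,0,0,0]]]'

```text
t: 16.02
ee_pos: [627.9, 55.8, 441.1]
orientation: [-0.355, 3.113, -0.0]
ft_force: [6.5, 1.7, 4.1]
width: 0.3
grasp_force: 3.0
```

Emit:
step_arm --targets '[[[0.2,0.04,0.05,0,0,0,0],[0,0,0.9,0,0,0,0],[0,0,0.1,0,0,0,0],[-0.22,-0.4,0,0,0,0,0],[-0.25,-0.4,0,0,0,0,0]]]'

```text
t: 16.65
ee_pos: [612.1, 16.3, 489.7]
orientation: [0.356, -3.119, 0.0]
ft_force: [-0.4, -0.3, -0.4]
width: 0.4
grasp_force: 0.0
```

Emit:
step_arm --targets '[[[0,0,-0.2,0,0,0,0],[0,0,-0.1,0,0,0,0],[0,0,-0.08,0,0,0,0],[0,0,-0.08,0,0,0,0],[0,0,-0.06,0,0,0,0]]]'

```text
t: 17.27
ee_pos: [613.4, 17.9, 464.7]
orientation: [0.357, -3.121, -0.0]
ft_force: [-0.8, 0.0, 0.0]
width: 0.7
grasp_force: 0.0
```

Emit:
step_arm --targets '[[[-0.02,-0.005,-0.06,0,0,0,0],[-0.04,-0.01,-0.08,0,0,0,0],[-0.06,-0.013,-0.1,0,0,0,0],[-0.06,-0.013,-0.1,0,0,0,0],[-0.06,-0.013,-0.1,0,0,0,0]]]'

```text
t: 17.9
ee_pos: [600.2, 14.8, 444.7]
orientation: [0.357, -3.119, 0.001]
ft_force: [-10.7, -2.3, 15.0]
width: 0.3
grasp_force: 7.7
```

Emit:
step_arm --targets '[[[-0.05,-0.011,-0.1,0,0,0,0],[-0.05,-0.011,-0.1,0,0,0,0],[-0.05,-0.011,-0.1,0,0,0,0],[-0.05,-0.011,-0.1,0,0,0,0],[-0.04,-0.009,-0.1,0,0,0,0]]]'

```text
t: 18.52
ee_pos: [588.5, 12.0, 419.1]
orientation: [0.356, -3.12, 0.001]
ft_force: [-7.2, -3.1, 10.4]
width: 0.6
grasp_force: 5.3
```

Run:
```python
from h import *
o=readout.get_obs();print(o['ee_pos'],o['ft_force'])
snap('side','s5');a=cv2.imread('pics/s5.png')[110:260,200:400]
cv2.imwrite('pics/v5.png',cv2.resize(a,(800,600)))
```

```text
[588.54256199  12.02726743 419.05245733] [-7.18153529 -3.14136397 10.44549117]
```

View pics/v5.png

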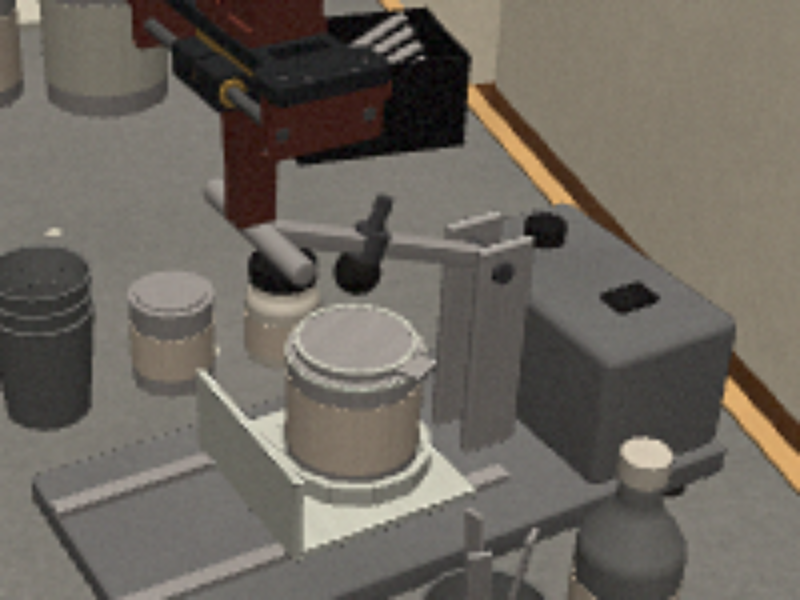

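The side view shows the fingertips on top of the bar and the foot hovering over the flat lid at about 21°.

Emit:
step_arm --targets '[[[-0.04,-0.009,-0.1,0,0,0,0],[-0.04,-0.009,-0.1,0,0,0,0],[-0.03,-0.007,-0.1,0,0,0,0],[-0.02,-0.005,-0.08,0,0,0,0],[-0.02,-0.005,-0.06,0,0,0,0]]]'

```text
t: 19.2
ee_pos: [581.3, 10.3, 396.6]
orientation: [0.357, -3.12, 0.001]
ft_force: [-6.2, -2.4, 8.6]
width: 0.6
grasp_force: 4.1
```

Emit:
step_arm --targets '[[[-0.005,-0.001,-0.02,0,0,0,0],[-0.005,-0.001,-0.02,0,0,0,0],[-0.005,-0.001,-0.02,0,0,0,0],[-0.005,-0.001,-0.02,0,0,0,0],[-0.005,-0.001,-0.02,0,0,0,0]]]'

```text
t: 19.82
ee_pos: [580.0, 10.0, 391.7]
orientation: [0.357, -3.12, 0.001]
ft_force: [-6.2, -2.5, 8.2]
width: 0.4
grasp_force: 4.0
```

Emit:
step_arm --targets '[[[-0.003,-0.001,-0.016,0,0,0,0],[-0.003,-0.001,-0.016,0,0,0,0],[-0.003,-0.001,-0.016,0,0,0,0],[-0.003,-0.001,-0.016,0,0,0,0],[-0.003,-0.001,-0.016,0,0,0,0]]]'

```text
t: 20.45
ee_pos: [579.3, 9.8, 387.7]
orientation: [0.356, -3.12, 0.001]
ft_force: [-6.4, -1.6, 6.3]
width: 0.5
grasp_force: 3.9
```

Emit:
step_arm --targets '[[[-0.002,0,-0.014,0,0,0,0],[-0.002,0,-0.014,0,0,0,0],[-0.002,0,-0.014,0,0,0,0],[-0.002,0,-0.014,0,0,0,0],[-0.002,0,-0.014,0,0,0,0]]]'

```text
t: 21.08
ee_pos: [578.8, 9.8, 384.2]
orientation: [0.357, -3.12, 0.001]
ft_force: [-4.9, -2.9, 7.3]
width: 0.7
grasp_force: 3.8
```

Emit:
step_arm --targets '[[[-0.002,0,-0.014,0,0,0,0],[-0.002,0,-0.014,0,0,0,0],[-0.002,0,-0.014,0,0,0,0],[-0.002,0,-0.014,0,0,0,0],[-0.002,0,-0.014,0,0,0,0]]]'

```text
t: 21.7
ee_pos: [578.3, 9.8, 380.6]
orientation: [0.357, -3.12, 0.001]
ft_force: [-4.9, -2.1, 7.0]
width: 0.4
grasp_force: 3.7
```

Emit:
step_arm --targets '[[[-0.002,0,-0.014,0,0,0,0],[-0.002,0,-0.014,0,0,0,0],[-0.002,0,-0.014,0,0,0,0],[-0.002,0,-0.014,0,0,0,0],[-0.002,0,-0.014,0,0,0,0]]]'

```text
t: 22.32
ee_pos: [577.9, 9.7, 377.1]
orientation: [0.357, -3.12, 0.001]
ft_force: [-4.7, -2.4, 6.7]
width: 0.3
grasp_force: 3.5
```

Emit:
step_arm --targets '[[[-0.001,0,-0.014,0,0,0,0],[-0.001,0,-0.014,0,0,0,0],[-0.001,0,-0.014,0,0,0,0],[-0.001,0,-0.014,0,0,0,0],[-0.001,0,-0.014,0,0,0,0]]]'

```text
t: 22.95
ee_pos: [577.6, 9.7, 373.6]
orientation: [0.357, -3.12, 0.001]
ft_force: [-5.0, -2.4, 6.6]
width: 0.6
grasp_force: 3.5
```

Emit:
step_arm --targets '[[[-0.001,0,-0.014,0,0,0,0],[-0.001,0,-0.014,0,0,0,0],[-0.001,0,-0.014,0,0,0,0],[-0.001,0,-0.014,0,0,0,0],[-0.001,0,-0.014,0,0,0,0]]]'

```text
t: 23.58
ee_pos: [577.4, 9.7, 370.1]
orientation: [0.357, -3.12, 0.001]
ft_force: [-4.8, -2.3, 7.8]
width: 0.1
grasp_force: 3.4
```

Emit:
step_arm --targets '[[[0,0,-0.012,0,0,0,0],[0,0,-0.012,0,0,0,0],[0,0,-0.012,0,0,0,0],[0,0,-0.012,0,0,0,0],[0,0,-0.012,0,0,0,0]]]'

```text
t: 24.2
ee_pos: [577.3, 9.8, 367.0]
orientation: [0.357, -3.12, 0.001]
ft_force: [-4.5, -2.7, 6.9]
width: 0.7
grasp_force: 3.3
```

Emit:
step_arm --targets '[[[0,0,-0.012,0,0,0,0],[0,0,-0.012,0,0,0,0],[0,0,-0.012,0,0,0,0],[0,0,-0.012,0,0,0,0],[0,0,-0.012,0,0,0,0]]]'

```text
t: 24.82
ee_pos: [577.3, 9.8, 364.0]
orientation: [0.357, -3.12, 0.001]
ft_force: [-4.1, -3.3, 6.3]
width: 0.5
grasp_force: 3.3
```

Emit:
step_arm --targets '[[[0,0,-0.012,0,0,0,0],[0,0,-0.012,0,0,0,0],[0,0,-0.012,0,0,0,0],[0,0,-0.012,0,0,0,0],[0,0,-0.012,0,0,0,0]]]'

```text
t: 25.45
ee_pos: [577.3, 9.8, 361.0]
orientation: [0.357, -3.12, 0.001]
ft_force: [-4.3, -1.9, 6.5]
width: 0.6
grasp_force: 3.3
```

Emit:
step_arm --targets '[[[0,0,-0.012,0,0,0,0],[0,0,-0.012,0,0,0,0],[0,0,-0.012,0,0,0,0],[0,0,-0.012,0,0,0,0],[0,0,-0.012,0,0,0,0]]]'

```text
t: 26.08
ee_pos: [577.3, 9.8, 358.0]
orientation: [0.357, -3.12, 0.001]
ft_force: [-5.0, -2.0, 6.0]
width: 0.9
grasp_force: 3.2
```

Emit:
step_arm --targets '[[[0,0,-0.012,0,0,0,0],[0,0,-0.012,0,0,0,0],[0,0,-0.012,0,0,0,0],[0,0,-0.012,0,0,0,0],[0,0,-0.012,0,0,0,0]]]'

```text
t: 26.7
ee_pos: [577.3, 9.8, 355.1]
orientation: [0.357, -3.12, 0.001]
ft_force: [-5.0, -2.8, 7.1]
width: 0.6
grasp_force: 4.1
```

Emit:
step_arm --targets '[[[0,0,-0.01,0,0,0,0],[0,0,-0.01,0,0,0,0],[0,0,-0.01,0,0,0,0],[0,0,-0.01,0,0,0,0],[0,0,-0.01,0,0,0,0]]]'

```text
t: 27.32
ee_pos: [577.3, 9.8, 353.0]
orientation: [0.357, -3.12, 0.001]
ft_force: [-6.5, -2.3, 12.2]
width: 0.5
grasp_force: 5.8
```

Emit:
step_arm --targets '[[[0,0,-0.005,0,0,0,0],[0,0,-0.005,0,0,0,0],[0,0,-0.005,0,0,0,0],[0,0,-0.005,0,0,0,0],[0,0,-0.005,0,0,0,0]]]'

```text
t: 27.95
ee_pos: [577.3, 9.8, 351.9]
orientation: [0.357, -3.12, 0.001]
ft_force: [-7.2, -3.1, 12.5]
width: 0.2
grasp_force: 6.2
```

Emit:
step_arm --targets '[[[0,0,-0.004,0,0,0,0],[0,0,-0.004,0,0,0,0],[0,0,-0.003,0,0,0,0],[0,0,-0.002,0,0,0,0],[0,0,-0.001,0,0,0,0]]]'

```text
t: 28.58
ee_pos: [577.3, 9.8, 351.3]
orientation: [0.356, -3.12, 0.001]
ft_force: [-7.1, -2.7, 13.9]
width: 0.6
grasp_force: 6.7
```

13.9 N, with about 2.3 mm of foot compression, so the foot is bearing at about 12 N. Now I lift straight off.

Emit:
step_arm --targets '[[[0,0,0.05,0,0,0,0],[0,0,0.3,0,0,0,0],[0,0,0.8,0,0,0,0],[0,0,0.8,0,0,0,0],[0,0,0,0,0,0,0]]]'

```text
t: 29.2
ee_pos: [578.8, 10.2, 451.8]
orientation: [-0.356, 3.114, -0.001]
ft_force: [-0.6, 0.1, -0.6]
width: 0.7
grasp_force: 0.0
```

Run:
```python
from h import *
o=readout.get_obs();print(o['ee_pos'],o['ft_force'])
snap('side','s6');a=cv2.imread('pics/s6.png')[110:260,200:400]
cv2.imwrite('pics/v6.png',cv2.resize(a,(800,600)))
```

```text
[578.80012649  10.15788291 451.82232921] [-0.62436151  0.06433914 -0.64741919]
```

View pics/v6.png

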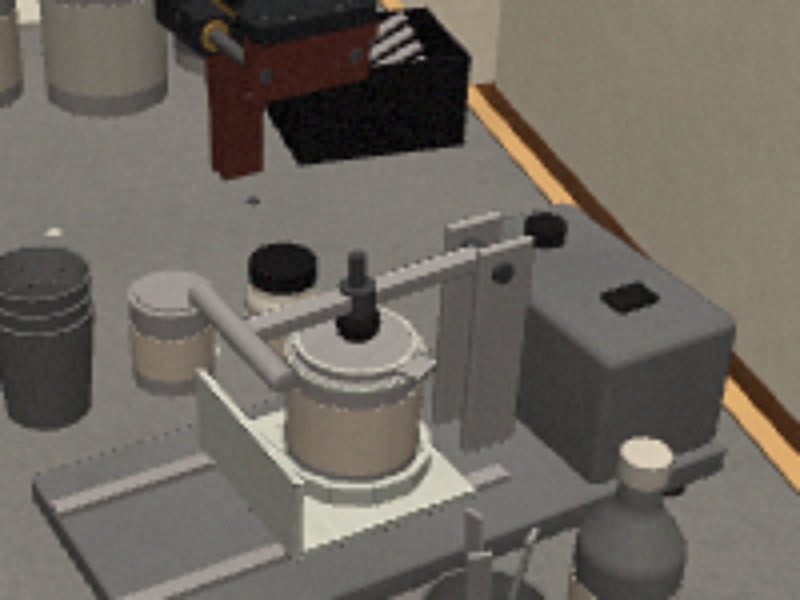

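The foot rests on the lid's middle at (358,328), the arm is level, the cradle is home, the robot is clear and the neighbours haven't moved.

```bash
python3 -c "
from h import *
print(ctrl.close_job())"
```

```text
the job is handed in; nothing more can be done
None
```

I handed the job in at about 29 s: the lid is pressed home, the cradle is pushed in to its stop, and the foot bears on the lid at an estimated 12 N (13.9 N read at the bar), with the robot clear and the other things on the bench not disturbed.

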